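Load a rail in the drilling jig and throw the cam clamp

TASK

Take the upper hardwood rail out of the plywood stock cradle, lay it along the fence of the drilling jig and slide it under the drill-bush bridge until its end is fully home against the end stop. Then swing the red cam lever through its quarter turn right to its stop, so that the rail is clamped against the fence ready for drilling, and let go of everything. Leave the lower rail in its cradle and the other things on the bench where they are.

Things in the scene. Friction and masses are not known exactly. Their poses are not given: they have to be found in the camera images.
- rail_center (a point): Centre of the upper rail: a loose dark hardwood bar 230 mm long (its y axis) x 25 wide (x) x 40 high (z), 0.16 kg, both ends alike. It starts on top of a second, equal rail in the cradle.
- rail2_center (a point): Centre of the lower rail, the same size, under the first; it stays in the cradle.
- cradle: Plywood stock cradle, fixed; origin under its centre, rails along its y axis. Outside 264 (y) x 66 (x) x 92 mm high. The upper rail lies 50 to 90 mm above the bench between 10 mm thick side cheeks, 3.5 mm off it and 2 mm higher than it. Over the middle 96 mm of the length the cheeks are cut down to 24 mm above the bench: only there is finger room beside the rail.
- jig_home (a point): Where the rail's centre lies when fully home in the fixed drilling jig, 38 mm above the bench, 25 mm side down. Jig axes: y feeds along the rail to the end stop, x goes from the fence across to the cam lever, z up. Plywood bed, 18 mm thick, from here y -180 to +140 and x -65 to +100 mm. Behind y = -45 mm the bed is clear on both sides of the rail; beyond it fence and shoe leave no finger room.
- fence_mid (a point): Mid-length of the aluminium fence's face, at the height of jig_home, jig axes. From jig_home: face at x = -12.5 mm, fence from y = -45 to +125 mm, 20 mm thick, 44 mm high above the bed (4 mm higher than the rail).
- end_stop (a point): Centre of the face of the steel end stop (36 mm high above the bed) that the rail's end butts against: y = +115 mm from jig_home, jig axes.
- bridge_top (a point): Top centre of the aluminium bridge with two drill bushes, 72 mm above the bench (bushes 8 mm more). It spans the rail at y = +73 to +109 mm from jig_home, its underside 44 mm above the bed (4 mm over the rail), carried by the fence and by a leg at x = +24 to +42 mm.
- shoe: Rubber-faced clamping shoe, 50 mm long, facing the fence over y = +10 to +60 mm from jig_home. The lever's cam drives it, 7.3 mm per rad: lever open, its face is 34 mm from the fence (9 mm spare beside the 25 mm rail), 31 mm at 0.4 rad. It meets a rail on the fence at about 1.23 rad, is sprung and presses it with about 22 N at the lever's stop; the cam is self-locking.
- cam_lever (a joint): Angle of the red cam lever, rad: 0 open (handle along the jig's +x, away from the fence), 1.571 at the clamping stop (handle along +y, beside the bridge). Turns counter-clockwise seen from above about the upright axis at lever_pivot, stays where left, needs 4 to 8 N sideways at lever_mid. Starts between 0 and 0.4.
- lever_pivot (a point): Point on the upright turning axis of the cam lever, at the height of the handle's centre line, 44 mm above the bench; fixed, 66 mm along x and 35 mm along y from jig_home, same axes as the jig.
- lever_mid (a point): Point to push on the lever's handle, 62 mm out from the pivot; the handle is a red round bar 14 mm thick, level, its underside 19 mm above the jig's bed. x points outward along the handle, y towards clamping.
- lever_knob (a point): Centre of the black 22 mm ball on the end of the handle, 90 mm out from the pivot.
- glue: Bystander: white glue bottle, 60 mm across, 170 mm high, loose. Origin under its centre.
- tin: Bystander: open tin of dowels, 68 mm across, 75 mm high, loose. Origin under its centre.
- mallet: Bystander: hammer with a wooden handle, 260 mm long, 26 mm thick, lying on the bench, loose. Origin under its mid-length.
- drill: Bystander: green and black cordless drill standing on its battery foot (75 x 115 mm), 200 mm high, loose. Origin under its centre.

How it is judged (in metres and radians):
On the way, in this order (a step that is already met when the one before it is completed fails the run):
1. the rail lies on the jig's bed along the fence, its end home against the end stop, with the cam lever still open (y of rail_center in the frame of jig_home above -0.003 m and x of rail_center in the frame of jig_home between -0.003 and 0.011 m and z of rail_center in the frame of jig_home between -0.003 and 0.003 m and angle between the y axis of rail_center and the y axis of jig_home, either way round below 0.1 rad and value of joint cam_lever below 0.6 rad), for 0.2 s.
2. the cam lever is swung to its clamping stop (value of joint cam_lever above 1.5 rad), for 0.2 s.
At the end, for the whole second after the job is handed in: The lever stands at its clamping stop (past 1.5 rad); the shoe presses the rail with more than 8 N; the rail is at rest flat on the bed (2.5 mm), flush along the fence (2 mm, 0.02 rad) and within 2.5 mm of the end stop; the lower rail is still in its cradle (within 15 mm) (value of joint cam_lever above 1.5 rad and contact force between shoe and rail above 8 N and y of rail_center in the frame of jig_home above -0.0025 m and x of rail_center in the frame of jig_home between -0.002 and 0.002 m and z of rail_center in the frame of jig_home between -0.0025 and 0.0025 m and angle between the y axis of rail_center and the y axis of jig_home, either way round below 0.02 rad and linear speed of rail below 0.01 m/s and distance of rail2_center from where it was at the start of the episode below 0.015 m); the robot touches nothing.
It fails at once if the glue, the tin, the hammer or the drill is shifted by more than 30 mm (distance of any of glue, tin, mallet, drill from where it was at the start of the episode above 0.03 m).
It fails at once if the lower rail is taken out of the cradle (distance of rail2_center from where it was at the start of the episode above 0.04 m).
It also fails if it takes over 51 s, if anything falls off the work surface, if the arm or the gripper's body presses on something with over 40 N, if the wrist force passes 120 N, or if a joint passes its speed limit or range.

ROBOT

A 6-joint arm with a two-finger parallel gripper is mounted at the origin on the work surface. World frame = base frame: x ahead of the robot, y to its left, z up, the work surface at z = 0. Lengths are in mm, angles in rad, forces in N, time in s.
With the tool pointing down it reaches from about 400 to 925 mm from the base axis. Payload 12.5 kg.
Tool frame: the origin (TCP) lies midway between the tips of the shut fingers; the grasp point (between the pads) lies 19 mm behind it (env.tcp_to_grasp is the distance from the TCP to the grasp point, in mm); z points along the fingers, y is the line along which they close (so a half turn about z gives the same grasp; the last joint's range is limited). The gripper opens to 95 mm and grips with 3 to 60 N. Pads are 20 mm wide; open, the fingers measure 119 mm over their backs; the gripper's body (75 mm by 180 mm) begins 59 mm behind the grasp point.
Start: joints at [-1.381, 0.491, 1.559, -0, 1.092, -0.106], TCP at [182.214, -597.867, 214.661] pointing down, gripper open.
Joint ranges: [-3.1, 3.1], [-0.84, 2.19], [0.05, 2.79], [-1.13, 4.28], [0.06, 2.93], [-2.69, 2.69]. Speed limits (rad/s): [2.22, 2.22, 2.79, 3.14, 3.14, 3.14].

INTERFACE

Orientations are given as [roll, pitch, yaw] about the fixed x, y, z axes, in that order (R = Rz(yaw) Ry(pitch) Rx(roll)).
In Python, from cell import env gives the robot as it stands. The module is installed in compiled form; this text tells all that it offers.
- The arm moves only by the tool step_arm, never from a script. Its argument "plan" is a list that holds one entry, the list of rows, each a list of 5 numbers: the shift along the tool's x, y, z in mm, then the turn about the tool's z in degrees, then the opening, from -1 (shut) to 1 (fully open). A call has 1 to 8 rows; each row is the pose to reach, as a shift and turn from the pose commanded when the call began, along the tool's axes at that moment; what a row does not reach only later rows make up. A row lasts 1/12 s, in which the tool goes at most 41.7 mm and 7.16 degrees, less where a joint would pass 70% of its speed; a pose out of reach is approached as far as the arm can. A call with a gripper value outside its range is refused whole. The fingers move at their own pace and stop on an object; the grip force is fixed at half the most. Time passes only in rows, so rows that repeat a pose let the fingers close. It gives the time, the measured TCP pose, the force, the opening and the grip force at its end, in the units of the state.
- env.state(): the state, without advancing time (a new reading comes with each control period).
- env.read_camera(name): name is "scene" or "top"; returns the picture (420x560x3 uint8, blue, green, red); there is no depth.
- env.get_calibration(name): a dict with "K" (3x3 intrinsics, pixels), "D" ([k1, k2, p1, p2, k3] as OpenCV has them; the pictures are not rectified), "extrinsics" (4x4, takes a point from world to camera coordinates). Camera axes: x right, y up, looking along -z (the intrinsics and any distortion apply to the point x, -y, -z); pixel columns grow to the right and rows downward; lengths in mm; the calibration is good to about 2 mm. A picture is of the moment at which its call begins. get_calibration takes no time and is no camera call.
- env.job_done(): hands the job in; it is judged then, once.
The state is a dict: "t": time; "joints": joint angles; "qvel": joint speeds; "tau": joint torques, N m; "eef_pos": TCP position; "tcp_rot": TCP orientation; "ft_force": force on the tool from outside, world axes, zero at the start; "moment": the same for the moment, N m; "opening": opening from 0.0 (shut) to 1.0 (fully open); "grip_force": force on a finger pad.
Only numpy, scipy, OpenCV 4.12 (cv2) and the standard library are available. Lean on these libraries where they do the work, as an engineer would, in place of code of your own. Each camera call takes 0.05 s, during which the arm holds its last target. There are 200 camera calls.

## Working session

There is one attempt and no reset: what is moved stays moved. The work goes in short steps, Python scripts to look and compute and a tool call to move; the robot and the scene stay as the last step left them, time stands still between calls to the robot, and variables do not carry over. Pictures are saved under pics/ and viewed, at most 10 in all, crops included, and the job is handed in when it is done.

Besides the shell and the picture viewer there is one more tool, called after ">>>" as name(argument=value, ...) on one line, values as JSON. step_arm: Moves the arm, as the interface text tells. Its arguments: {"type":"object","properties":{"plan":{"type":"array"}},"required":["plan"]}

```bash
mkdir -p pics
python3 - <<'E'
from cell import env
import cv2,numpy as np
for n in("scene","top"):
    cv2.imwrite(f"pics/{n}0.png",env.read_camera(n)); c=env.get_calibration(n)
    print(n,np.round(c["K"],1).tolist(),c["D"],np.round(c["extrinsics"],3).tolist())
print(env.state())
E
```

```text
scene [[500.0, 0.0, 278.3], [0.0, 500.0, 209.5], [0.0, 0.0, 1.0]] [-0.01884197  0.          0.          0.          0.        ] [[0.519, 0.854, -0.006, -387.458], [-0.656, 0.404, 0.638, 350.391], [0.547, -0.327, 0.77, -1672.374], [0.0, 0.0, 0.0, 1.0]]
top [[499.9, 0.0, 284.7], [0.0, 499.9, 215.0], [0.0, 0.0, 1.0]] [0.0325973 0.        0.        0.        0.       ] [[-0.005, -1.0, 0.007, 73.416], [0.98, -0.004, 0.197, -628.902], [-0.197, 0.007, 0.98, -1436.181], [0.0, 0.0, 0.0, 1.0]]
{'t': 0.1, 'joints': array([-1.38060243e+00,  4.91500164e-01,  1.55936170e+00,  1.59109625e-05,
        1.09169108e+00, -1.05629314e-01]), 'qvel': array([ 0.00089595, -0.00088675, -0.00184697,  0.00141627, -0.00039995,
       -0.00178001]), 'tau': array([ 4.88403064e-03, -6.13623476e+01, -2.58605325e+01,  6.94628572e-02,
        4.70500742e-02, -3.74121350e-05]), 'eef_pos': array([ 182.17476989, -597.6529975 ,  214.12886455]), 'tcp_rot': array([-3.14063921e+00, -1.15279835e-04,  2.95815819e-01]), 'ft_force': array([-0.01225378,  0.32188481,  0.66139489]), 'moment': array([ 0.00341316, -0.02855798, -0.04081458]), 'grip_force': 0.0, 'opening': 1.0009837189944395}
```

View pics/top0.png

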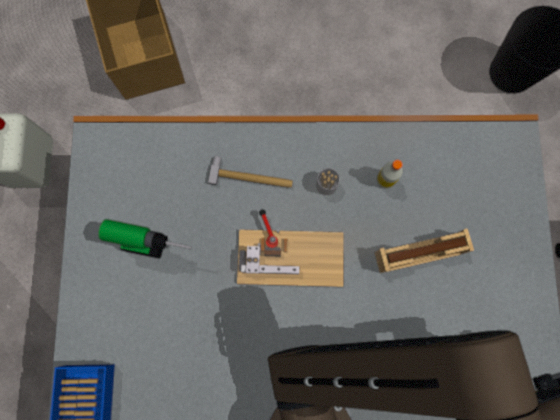

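View pics/scene0.png

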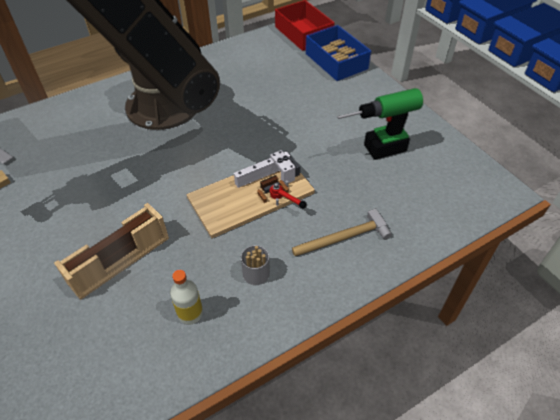

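The top view shows the cradle with the dark rail around (426,251). The jig bed spans about (238–343, 230–287), with the bridge at its left end, so feed is roughly world +y. The red lever runs from (272,243) to its knob at (263,212). Next I'll measure these with colour masks.

```bash
cat > h.py <<'E'
import cv2,numpy as np
from cell import env
def ray(n,px,z):
    c=env.get_calibration(n);E=np.array(c["extrinsics"])
    u=cv2.undistortPoints(np.array(px,float).reshape(-1,1,2),np.array(c["K"]),np.array(c["D"]))[:,0]
    d=np.c_[u[:,0],-u[:,1],-np.ones(len(u))]@E[:3,:3]
    o=-E[:3,:3].T@E[:3,3]
    return o+d*((z-o[2])/d[:,2])[:,None]
def proj(n,P):
    c=env.get_calibration(n);E=np.array(c["extrinsics"])
    q=np.atleast_2d(P)@E[:3,:3].T+E[:3,3]; q=q*[1,-1,-1]
    return cv2.projectPoints(q.reshape(-1,1,3),np.zeros(3),np.zeros(3),np.array(c["K"]),np.array(c["D"]))[0][:,0]
def rect(n,mask,z):
    cs=cv2.findContours(mask.astype(np.uint8),0,cv2.CHAIN_APPROX_NONE)[0]
    k=max(cs,key=cv2.contourArea)
    w=ray(n,k[:,0],z)[:,:2].astype(np.float32)
    (c,s,a)=cv2.minAreaRect(w)
    if s[0]>s[1]: s=s[::-1]; a+=90   # a: direction of short side(deg)
    a=(a+90)%180-90
    return np.round(c,1),np.round(s,1),round(a,2)  # short side = local x, angle of it
E
python3 - <<'E'
from h import *
im=cv2.imread("pics/top0.png");h=cv2.cvtColor(im,cv2.COLOR_BGR2HSV);H,S,V=cv2.split(h)
for p in [(300,262),(330,240),(426,251),(440,247),(388,250),(470,235),(270,270),(265,225),(250,258)]: print(p,h[p[1],p[0]])
def roi(x0,y0,x1,y1):
    m=np.zeros(H.shape,bool);m[y0:y1,x0:x1]=1;return m
wood=(H>8)&(H<30)&(S>75)&(V>100)
b=wood&roi(225,220,355,300)
b=cv2.morphologyEx(b.astype(np.uint8),cv2.MORPH_CLOSE,np.ones((3,3)))
print("bed",rect("top",b,18))
print("cradle",rect("top",cv2.morphologyEx(((S>75)&roi(370,220,485,280)).astype(np.uint8),3,np.ones((3,3))),92))
r=(S>75)&(V<100)&roi(370,220,485,280)
print("rail",rect("top",r,90))
red=((H<8)|(H>172))&(S>150)&roi(240,190,300,260)
ys,xs=np.nonzero(red);w=ray("top",np.c_[xs,ys],48)[:,:2];print("red",w.mean(0),w.min(0),w.max(0))
k=(V<45)&roi(250,200,275,222);ys,xs=np.nonzero(k);print("knob",len(xs),ray("top",[[xs.mean(),ys.mean()]],44))
w=cv2.fitLine(w.astype(np.float32),2,0,.01,.01);print(w.ravel())
g=(S<40)&(V>110)&roi(235,235,305,285)
cv2.imwrite("pics/crop0.png",cv2.resize(np.hstack([im[195:300,225:365],im[205:310,360:500]]),None,fx=2.8,fy=2.8,interpolation=cv2.INTER_CUBIC))
E
```

```text
(300, 262) [ 17 107 186]
(330, 240) [ 17 106 188]
(426, 251) [ 10 162  88]
(440, 247) [ 13 172  86]
(388, 250) [ 17 112 189]
(470, 235) [ 21  13 135]
(270, 270) [150  11 190]
(265, 225) [  0 120 130]
(250, 258) [  8  28 101]
bed (array([506.8,  55.3]), array([165.4, 316.6]), -1.69)
cradle (array([ 517.5, -330.8]), array([ 68.7, 280.8]), 12.57)
rail (array([ 518.1, -340.5]), array([ 49.9, 236.1]), 16.75)
red [576.78230267 118.39655493] [534.57488588  94.03062581] [635.25422601 139.26974114]
knob 12 [[642.53447665 139.7158586   44.        ]]
[9.6361911e-01 2.6727936e-01 5.7678229e+02 1.1839655e+02]
```

View pics/crop0.png

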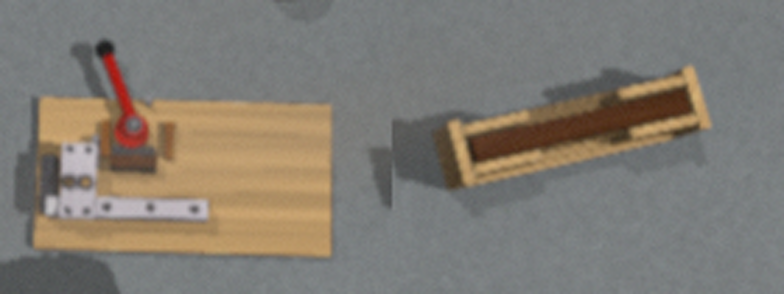

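The crop shows the rail in its cradle, yawed about +12°. The jig is yawed about −1.7°, with the fence face upper edge near crop y 198 and the lever at about 0.3 rad. One more measurement of the rail's top and the fence, then I move.

Run:
```python
from h import *
im=cv2.imread("pics/top0.png");h=cv2.cvtColor(im,cv2.COLOR_BGR2HSV);H,S,V=cv2.split(h)
for x in (392,400,408,450,458): print(x,[tuple(h[y,x]) for y in range(232,268,2)] if x==400 else V[228:270,x])
# fence top strip
m=np.zeros(H.shape,np.uint8);m[255:285,262:303]=1
f=((S<50)&(V>130)).astype(np.uint8)*m
ys,xs=np.nonzero(f);print(len(xs),xs.min(),xs.max(),ys.min(),ys.max())
print("fence",rect("top",f,62))
m=np.zeros(H.shape,np.uint8);m[240:275,240:262]=1
print("bridge",rect("top",((S<50)&(V>120)).astype(np.uint8)*m,72))
def c(x,y): return (225+x/2.8-.5,195+y/2.8-.5)
def d(x,y): return (360+(x-392)/2.8-.5,205+y/2.8-.5)
print("pivot",ray("top",[c(131,127)],58),"knob",ray("top",[c(105,47)],44))
print("cradle top corners",ray("top",[d(447,122),d(692,66),d(710,127),d(466,186)],92)[:,:2].round(1).tolist())
print("rail ends corners",ray("top",[d(470,137),d(690,90),d(690,113),d(474,160)],90)[:,:2].round(1).tolist())
# bed corners
print("bed corners",ray("top",[c(40,97),c(330,104),c(330,254),c(36,245)],18)[:,:2].round(1).tolist())
```

```text
392 [124 123 123 121 122 124 122 121 121 122 121 122 122 122 119 124 124 120
 106 115 159 195 194 161 105  87  97  95  92  89  87  81  84  80 102 156
 193 196 164 133 154 167]
400 [(np.uint8(80), np.uint8(6), np.uint8(121)), (np.uint8(90), np.uint8(10), np.uint8(125)), (np.uint8(108), np.uint8(10), np.uint8(127)), (np.uint8(98), np.uint8(8), np.uint8(124)), (np.uint8(83), np.uint8(8), np.uint8(124)), (np.uint8(90), np.uint8(8), np.uint8(126)), (np.uint8(113), np.uint8(8), np.uint8(124)), (np.uint8(19), np.uint8(92), np.uint8(153)), (np.uint8(18), np.uint8(109), np.uint8(194)), (np.uint8(16), np.uint8(111), np.uint8(110)), (np.uint8(10), np.uint8(148), np.uint8(86)), (np.uint8(10), np.uint8(163), np.uint8(83)), (np.uint8(10), np.uint8(160), np.uint8(86)), (np.uint8(11), np.uint8(172), np.uint8(86)), (np.uint8(16), np.uint8(133), np.uint8(92)), (np.uint8(18), np.uint8(111), np.uint8(189)), (np.uint8(17), np.uint8(114), np.uint8(165)), (np.uint8(18), np.uint8(116), np.uint8(158))]
408 [123 125 125 126 125 124 125 128 127 127 125 126 127 129 121 114 133 162
 168 158 134 110  85  84  88  
[... 211 characters left out ...]
116 116
 114 117 123 126 124 128]
458 [124 122 116 109 123 165 191 186 153  97  73  74  78  76  85  84  84  83
  80 119 173 193 190 158 117 138 153 129 114 115 109 116 113 116 112 114
 118 123 128 130 127 126]
264 262 298 265 273
fence (array([467.4,  85.4]), array([ 21.5, 106.3]), -2.09)
bridge (array([500.7, 169.9]), array([58.3, 85.1]), -89.73)
pivot [[554.63009144 110.95460808  58.        ]] knob [[644.49115095 139.47072052  44.        ]]
cradle top corners [[524.4, -202.3], [582.3, -459.4], [518.4, -472.9], [458.3, -218.9]]
rail ends corners [[508.9, -225.8], [557.4, -456.2], [533.3, -454.3], [485.1, -228.8]]
bed corners [[594.2, 211.4], [585.2, -106.3], [422.3, -101.7], [433.3, 213.5]]
```

>>> step_arm(plan=[[[40,-11.6,5,-7,1],[80,-23.2,10,-14,1],[120,-34.8,20,-21,1],[160,-46.4,30,-28,1],[200,-58,40,-35,1],[240,-69.6,50,-42,1],[280,-81.2,60,-49,1],[320,-92.8,70,-56,1]]])

```text
t: 0.77
eef_pos: [456.5, -418.4, 145.7]
tcp_rot: [-3.141, -0.0, 1.279]
ft_force: [0.5, 0.1, -0.5]
opening: 0.998
grip_force: 0.0
```

```bash
cat >> h.py <<'E'
def go(x,y,z,yaw):
    s=env.state();p=s["eef_pos"];yw=s["tcp_rot"][2];d=np.array([x,y,z])-p
    c,n=np.cos(yw),np.sin(yw)
    print("t%.2f"%s["t"],"pos",p.round(1),"yaw",round(np.degrees(yw),2),"F",s["ft_force"].round(1),"op",round(s["opening"],3),"grip",round(s["grip_force"],1))
    print("move x %.1f y %.1f z %.1f turn %.1f"%(d[0]*c+d[1]*n,d[0]*n-d[1]*c,-d[2],-(yaw-np.degrees(yw))))
E
python3 -c "
from h import *
go(527.7,-370.7,140,102.6)"
```

```text
t0.77 pos [ 456.5 -418.4  145.7] yaw 73.29 F [ 0.5  0.1 -0.5] op 0.998 grip 0.0
move x 66.1 y 54.5 z 5.7 turn -29.3
```

>>> step_arm(plan=[[[22,18,3,-7,1],[44,36,5,-14,1],[66.1,54.5,5.7,-21,1],[66.1,54.5,5.7,-28,1],[66.1,54.5,5.7,-29.3,1],[66.1,54.5,5.7,-29.3,1]]])

```text
t: 1.27
eef_pos: [526.4, -372.4, 140.3]
tcp_rot: [-3.141, -0.0, 1.783]
ft_force: [0.3, -0.1, -0.4]
opening: 1.004
grip_force: 0.0
```

```bash
python3 -c "
from h import *
cv2.imwrite('pics/a.png',cv2.resize(np.hstack([env.read_camera('top')[190:310,350:500],env.read_camera('scene')[160:280,30:230]]),None,fx=2.2,fy=2.2))
go(527.7,-370.7,56,102.6)"
```

```text
t1.37 pos [ 526.  -373.1  140.6] yaw 102.0 F [-0.  -0.5 -0.3] op 1.0 grip 0.0
move x 2.0 y 2.2 z 84.6 turn -0.6
```

View pics/a.png

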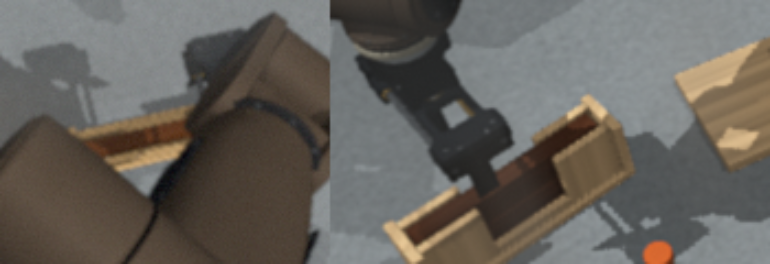

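The arm hides most of the cradle in the top view. In the scene view the fingers sit over the cheek cut-out near (485,180), as planned. Descending now.

>>> step_arm(plan=[[[2,2.2,20,-0.6,1],[2,2.2,42,-0.6,1],[2,2.2,64,-0.6,1],[2,2.2,78,-0.6,1],[2,2.2,84,-0.6,1],[2,2.2,84,-0.6,1]]])

```text
t: 1.87
eef_pos: [527.3, -370.4, 55.5]
tcp_rot: [-3.14, -0.002, 1.792]
ft_force: [-0.2, 0.7, 0.3]
opening: 0.999
grip_force: 0.0
```

>>> step_arm(plan=[[[0,0,0,0,-0.3],[0,0,0,0,-0.8],[0,0,0,0,-1],[0,0,0,0,-1],[0,0,0,0,-1],[0,0,0,0,-1],[0,0,0,0,-1],[0,0,0,0,-1]]])

```text
t: 2.53
eef_pos: [528.4, -370.2, 56.8]
tcp_rot: [3.142, 0.0, 1.795]
ft_force: [-0.8, -0.1, -0.7]
opening: 0.493
grip_force: 0.0
```

>>> step_arm(plan=[[[0,0,0,0,-1],[0,0,0,0,-1],[0,0,0,0,-1],[0,0,0,0,-1]]])

```text
t: 2.87
eef_pos: [528.2, -370.2, 56.8]
tcp_rot: [-3.141, -0.0, 1.795]
ft_force: [0.4, -0.4, -1.3]
opening: 0.261
grip_force: 30.0
```

Gripped: the opening reads 24.8 mm. Lifting next.

>>> step_arm(plan=[[[0,0,-10,0,-1],[0,0,-30,0,-1],[0,0,-60,0,-1],[0,0,-90,0,-1],[0,0,-100,0,-1],[0,0,-100,0,-1]]])

```text
t: 3.37
eef_pos: [529.2, -370.8, 159.7]
tcp_rot: [3.139, 0.004, 1.795]
ft_force: [0.4, 0.0, -2.9]
opening: 0.26
grip_force: 30.0
```

```bash
python3 -c "
from h import *
cv2.imwrite('pics/b.png',env.read_camera('scene')[100:340,20:340])
go(487.6,-62.6,110,88.2)"
```

```text
t3.42 pos [ 528.5 -370.3  157.4] yaw 102.85 F [-0.   0.1 -2.8] op 0.261 grip 30.0
move x 309.0 y 28.6 z 47.4 turn 14.6
```

View pics/b.png

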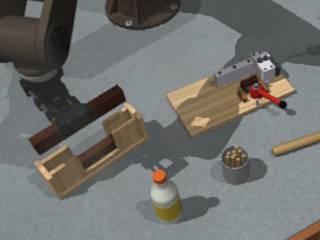

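The rail is held level above the cradle, from about (33,142) to (122,97) in the crop, and the lower rail has stayed put. Moving to the jig.

>>> step_arm(plan=[[[30,3,0,1.5,-1],[70,6,0,3,-1],[110,10,5,5,-1],[150,14,10,7,-1],[190,17,20,9,-1],[230,21,30,11,-1],[265,25,40,13,-1],[290,27,45,14,-1]]])

```text
t: 4.08
eef_pos: [488.0, -78.4, 109.2]
tcp_rot: [-3.137, -0.001, 1.55]
ft_force: [0.9, 0.2, -2.6]
opening: 0.261
grip_force: 30.0
```

>>> step_arm(plan=[[[15,2,3,0.6,-1],[19,1.6,3,0.6,-1],[19,1.6,3,0.6,-1],[19,1.6,3,0.6,-1]]])

```text
t: 4.42
eef_pos: [492.0, -62.9, 108.1]
tcp_rot: [-3.141, -0.0, 1.541]
ft_force: [0.3, 0.4, -1.8]
opening: 0.262
grip_force: 30.0
```

```bash
python3 -c "
from h import *
cv2.imwrite('pics/c.png',cv2.resize(np.hstack([env.read_camera('top')[180:310,220:400],env.read_camera('scene')[110:240,130:330]]),None,fx=2.1,fy=2.1))
go(487.6,-62.6,40,88.2)"
```

```text
t4.52 pos [492.1 -63.4 108.4] yaw 88.21 F [-0.2 -0.4 -1.4] op 0.26 grip 30.0
move x 0.7 y -4.6 z 68.4 turn 0.0
```

View pics/c.png

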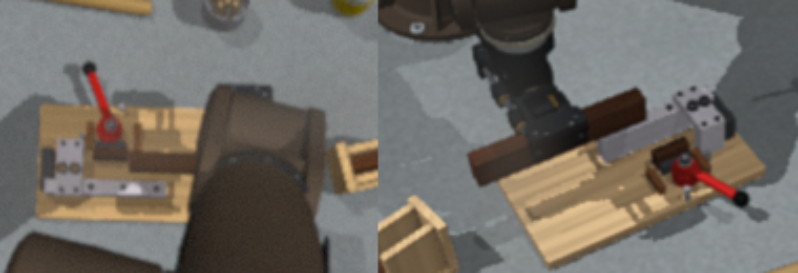

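The top view shows the rail's front end at crop (130,150–168), beyond the fence's near end and short of the bridge. I'll work out the lateral offset from the fence before lowering.

Run:
```python
from h import *
im=env.read_camera("top");h=cv2.cvtColor(im,cv2.COLOR_BGR2HSV);H,S,V=cv2.split(h)
m=np.zeros(H.shape,bool);m[245:268,278:308]=1
print(V[246:268,290],S[246:268,290]);print(V[256,272:300])
for x in (286,292,298,304):
    print(x,V[248:266,x])
m=(m&(V<125)&(S>100)).astype(np.uint8)
ys,xs=np.nonzero(m);print(xs.min(),[(x,ys[xs==x].min(),ys[xs==x].max()) for x in range(xs.min(),xs.max(),3)])
print("rail",rect("top",m,141.6),ray("top",[[xs.min()-.5,255]],141.6))
f=np.zeros(H.shape,np.uint8);f[255:285,262:303]=1;f*=((S<50)&(V>130)).astype(np.uint8)
print("fence",rect("top",f,62))
```

```text
[137 138 140 143 143 128 100  92  82  82  84  81  82  80  77  76 113 134
 132 123 120 121] [ 99 102  98 103 103 102 105  86  96 100  97  98 100  89  86  91  99 103
 108  81  36  13]
[88 88 87 82 80 79 82 79 81 92 88 88 84 85 84 80 76 84 84 82 85 84 82 79
 86 83 85 83]
286 [118 119 120 107  89  85  87  85  84  82  79  81  78  83 119 132 131 126]
292 [140 144 145 135 114  87  82  78  85  83  85  81  76  77 115 132 129 122]
298 [141 143 144 148 123  96  82  81  85  83  83  80  77  75  98 125 133 128]
304 [141 143 147 144 120  88  81  81  81  82  76  78  76  77  98 122 130 135]
281 [(281, np.int64(260), np.int64(261)), (284, np.int64(245), np.int64(252)), (287, np.int64(245), np.int64(262)), (290, np.int64(252), np.int64(252)), (293, np.int64(252), np.int64(262)), (296, np.int64(255), np.int64(262)), (299, np.int64(254), np.int64(263)), (302, np.int64(256), np.int64(267)), (305, np.int64(252), np.int64(262))]
rail (array([488.5,  27.5]), array([30. , 45.6]), 22.41) [[499.36161635  83.58367239 141.6       ]]
fence (array([469.2,  97.1]), array([20.5, 82.2]), -0.26)
```

Run:
```python
from h import *
print(ray("top",[[292,252],[304,252.1],[281.5,256]],141.6).round(1), ray("top",[[292,262],[304,262.3]],101.6).round(1))
# fence top edges: high-x edge in original
V=cv2.imread("pics/top0.png")
S=cv2.cvtColor(V,cv2.COLOR_BGR2HSV)
for x in (275,285,295): print(x,S[260:280,x,1],S[260:280,x,2])
print(S[269,292:306,1],S[269,292:306,2])
print(ray("top",[[275,264.5],[295,265],[275,272],[295,273]],62).round(1))
```

```text
[[507.6  51.4 141.6]
 [507.2  17.9 141.6]
 [496.6  80.8 141.6]] [[483.9  50.8 101.6]
 [482.9  16.4 101.6]]
275 [104 103 104 109 100  59  13   7   9   9   8  10   8  66 105 108 107 112
 115 115] [176 186 187 185 176 173 175 186 190 193 190 184 152 128 150 160 162 159
 173 186]
285 [112 106 106 109 104  78  24  11   8   9  12   7  10  38  91 112 111 112
 111 116] [184 186 186 178 169 153 161 186 190 190 190 182 154 121 140 161 159 160
 172 185]
295 [110 110 103 109 106  89  33  12   8   8  11  11   9  16  75 112 114 112
 113 114] [186 188 185 183 178 167 177 185 155 124 135 168 174 142 143 160 164 160
 170 184]
[ 11  15  13   8   9  11  11  56 104 111 113 112 112 111] [158 123 102 124 170 190 191 173 172 188 188 191 191 190]
[[480.9  99.9  62. ]
 [479.2  41.2  62. ]
 [458.9  99.9  62. ]
 [455.8  41.4  62. ]]
```

Rail face to fence gap is about 5 mm now. Shifting −3 mm and lowering.

>>> step_arm(plan=[[[-4,-3,10,0,-1],[-4,-3,30,0,-1],[-4,-3,50,0,-1],[-4,-3,65,0,-1],[-4,-3,75,0,-1],[-4,-3,81,0,-1],[-4,-3,81,0,-1],[-4,-3,81,0,-1]]])

```text
t: 5.23
eef_pos: [489.2, -66.7, 27.9]
tcp_rot: [3.141, 0.0, 1.54]
ft_force: [-0.5, 0.5, -2.0]
opening: 0.26
grip_force: 30.0
```

>>> step_arm(plan=[[[0,0,2,0,-1],[10,0,2.3,0,-1],[20,0,2.3,0,-1],[30,0,2.3,0,-1],[40,0,2.3,0,-1],[40,0,2.3,0,-1]]])

```text
t: 5.73
eef_pos: [490.1, -24.3, 25.5]
tcp_rot: [-3.142, -0.0, 1.542]
ft_force: [-0.5, 0.2, -2.7]
opening: 0.262
grip_force: 30.0
```

>>> step_arm(plan=[[[10,0,0,0,-1],[20,0,0,0,-1],[30,0,0,0,-1],[40,0,0,0,-1],[40,0,0,0,-1],[40,0,0,0,-1]]])

```text
t: 6.23
eef_pos: [491.5, 14.2, 25.4]
tcp_rot: [3.142, 0.0, 1.542]
ft_force: [0.2, 0.2, -2.0]
opening: 0.26
grip_force: 30.0
```

```bash
python3 -c "
from h import *
cv2.imwrite('pics/d.png',cv2.resize(np.hstack([env.read_camera('top')[180:310,220:400],env.read_camera('scene')[110:240,130:330]]),None,fx=2.1,fy=2.1))
go(490,13,25,88.2)"
```

```text
t6.33 pos [491.5  13.5  25.3] yaw 88.26 F [-1.2 -0.2 -2.6] op 0.26 grip 30.0
move x -0.5 y -1.5 z 0.3 turn 0.1
```

View pics/d.png

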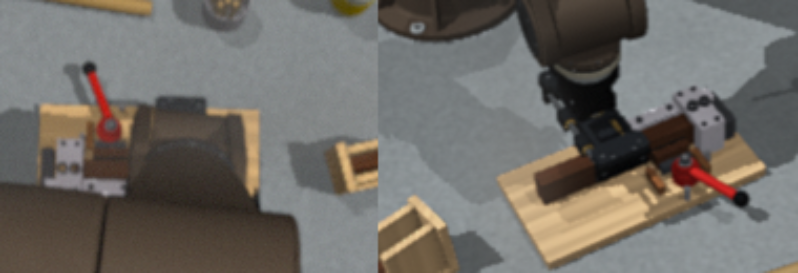

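The rail is under the bridge, between the fence and the shoe, and the lever hasn't moved. Now I release, step back 45 mm and regrip.

>>> step_arm(plan=[[[0,0,0.4,0,-0.2],[0,0,0.4,0,0.2],[0,0,0.4,0,0.2],[0,0,0.4,0,0.2],[0,0,0.4,0,0.2],[-5,0,0,0,0.2],[-20,0,0,0,0.2],[-45,0,0,0,0.2]]])

```text
t: 7.0
eef_pos: [490.1, -31.0, 25.5]
tcp_rot: [3.141, 0.0, 1.543]
ft_force: [0.3, -0.2, -0.5]
opening: 0.6
grip_force: 0.0
```

>>> step_arm(plan=[[[0,0,0,0,0.2],[0,0,0,0,-0.5],[0,0,0,0,-1],[0,0,0,0,-1],[0,0,0,0,-1],[0,0,0,0,-1],[0,0,0,0,-1],[0,0,0,0,-1]]])

```text
t: 7.67
eef_pos: [490.1, -31.1, 25.4]
tcp_rot: [3.142, -0.0, 1.541]
ft_force: [-0.3, 2.3, 0.2]
opening: 0.262
grip_force: 30.0
```

>>> step_arm(plan=[[[0,0,0,0,-1],[6,0,0,0,-1],[12,0,0,0,-1],[18,0,0,0,-1],[24,0,0,0,-1],[24,0,0,0,-1]]])

```text
t: 8.17
eef_pos: [490.8, -6.2, 25.4]
tcp_rot: [-3.142, -0.0, 1.541]
ft_force: [0.7, 1.9, -0.1]
opening: 0.265
grip_force: 30.0
```

>>> step_arm(plan=[[[1.5,0,0,0,-1],[3,0,0,0,-1],[4.5,0,0,0,-1],[6,0,0,0,-1],[6,0,0,0,-1]]])

```text
t: 8.58
eef_pos: [491.0, -1.3, 25.4]
tcp_rot: [3.142, 0.0, 1.54]
ft_force: [0.8, 1.8, 1.4]
opening: 0.261
grip_force: 30.0
```

>>> step_arm(plan=[[[1,0,0,0,-1],[2,0,0,0,-1],[3,0,0,0,-1],[3,0,0,0,-1]]])

```text
t: 8.92
eef_pos: [491.4, 0.3, 25.5]
tcp_rot: [3.141, 0.001, 1.541]
ft_force: [-1.3, -16.1, 0.6]
opening: 0.263
grip_force: 30.0
```

The force rises to 16 N at about the expected place, which matches the end stop. I'll give it a slight extra press, let go and rise, then take a look.

>>> step_arm(plan=[[[1,0,0,0,-1],[1,0,0,0,-1],[1,0,0,0,-1]]])

```text
t: 9.17
eef_pos: [491.6, 0.6, 25.5]
tcp_rot: [3.141, 0.002, 1.54]
ft_force: [-1.5, -24.8, 1.9]
opening: 0.26
grip_force: 30.0
```

>>> step_arm(plan=[[[0,0,0,0,-0.4],[0,0,0,0,0.1],[0,0,0,0,0.1],[0,0,0,0,0.1],[0,0,-20,0,0.1],[0,0,-55,0,0.1],[0,0,-90,0,0.1],[0,0,-90,0,0.1]]])

```text
t: 9.83
eef_pos: [493.2, 2.7, 120.4]
tcp_rot: [3.134, 0.001, 1.541]
ft_force: [1.1, -0.7, 0.3]
opening: 0.548
grip_force: 0.0
```

>>> step_arm(plan=[[[-35,0,0,0,-0.5],[-70,0,0,0,-1],[-105,0,0,0,-1],[-140,0,0,0,-1],[-140,0,0,0,-1]]])

```text
t: 10.25
eef_pos: [487.1, -141.8, 115.3]
tcp_rot: [3.141, 0.001, 1.537]
ft_force: [0.4, 0.4, -0.5]
opening: 0.255
grip_force: 0.0
```

Run:
```python
from h import *
t=env.read_camera("top")
cv2.imwrite('pics/e0.png',t)
cv2.imwrite('pics/e.png',cv2.resize(np.hstack([t[180:310,220:400],env.read_camera('scene')[110:240,150:330]]),None,fx=2.2,fy=2.2,interpolation=2))
go(600,50,110,107)
```

```text
t10.35 pos [ 486.5 -138.   115.1] yaw 88.12 F [-0.7  0.4  0.5] op 0.17 grip 0.0
move x 191.7 y 107.2 z 5.1 turn -18.9
```

View pics/e.png

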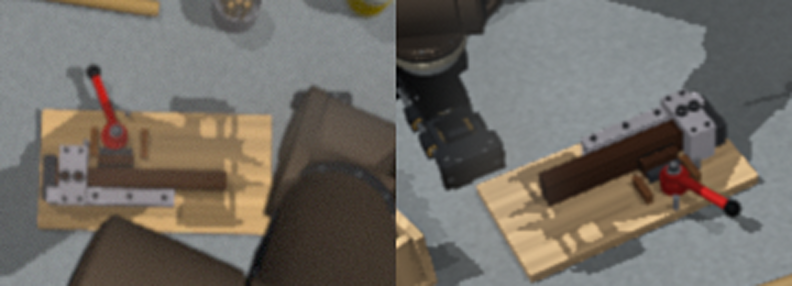

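The rail lies along the fence under the bridge, with its rear end at crop (226,180). The lever is open, pivot (116,135) and knob (94,72).

Run:
```python
from h import *
im=cv2.imread("pics/e0.png");h=cv2.cvtColor(im,cv2.COLOR_BGR2HSV);H,S,V=cv2.split(h)
print(V[261:264,314:334])
c=lambda x,y:(220+x/2.2-.3,180+y/2.2-.3)
print("rear",ray("top",[c(226,180)],58).round(1),"pivot",ray("top",[c(116,133)],58).round(1),"knob",ray("top",[c(94,72)],44).round(1),ray("top",[c(47,205),c(46,155)],54).round(1))
# arc plan, tool x = push direction, offset 17 + gap
P=np.array([555.8,110.])
for a,g in((17.,14),(20.,0),(88.2,0)):
    a=np.radians(a);u=np.array([np.cos(a),np.sin(a)]);t=np.array([-u[1],u[0]])
    print((P+62*u-t*(17+g)).round(1),np.degrees(a)+90)
```

```text
[[ 74  75  77  79  77  79  76  79  89 118 134 142 147 148 145 149 154 173
  184 200]
 [ 80  79  79  79  79  74  76  77  89 112 127 133 143 145 144 145 145 149
  160 173]
 [ 79  80  77  77  75  77  78  73  85 107 117 125 131 140 139 135 140 140
  146 150]]
rear [[489.5 -40.   58. ]] pivot [[553.7 107.6  58. ]] knob [[640.9 138.2  44. ]] [[457.5 199.9  54. ]
 [524.7 202.1  54. ]]
[624.2  98.5] 107.0
[619.9 115.2] 110.0
[574.7 171.4] 178.2
```

>>> step_arm(plan=[[[30,20,0,-3,-1],[65,40,0,-6,-1],[100,58,0,-9,-1],[135,76,0,-12,-1],[170,95,0,-15,-1],[205,113,0,-18,-1],[230,127,0,-18.9,-1],[237,130,0,-18.9,-1]]])

```text
t: 11.02
eef_pos: [624.8, 101.0, 115.0]
tcp_rot: [3.141, -0.0, 1.876]
ft_force: [-0.3, 0.2, -0.1]
opening: 0.001
grip_force: 0.0
```

>>> step_arm(plan=[[[0,0,20,0,-1],[0,0,45,0,-1],[0,0,70,0,-1],[0,0,80,0,-1],[0,0,80,0,-1],[0,0,80,0,-1]]])

```text
t: 11.52
eef_pos: [623.8, 95.9, 35.6]
tcp_rot: [-3.141, -0.0, 1.87]
ft_force: [-0.4, -0.2, 0.7]
opening: 0.006
grip_force: 0.0
```

Run:
```python
from h import *
go(624,95,35,107)
s=env.state();p=s["eef_pos"][:2];yw=s["tcp_rot"][2];c,n=np.cos(yw),np.sin(yw);P=np.array([554.7,109.])
for a in np.r_[17:89:6,88.2,89.5,91]:
    r=np.radians(a);u=np.array([np.cos(r),np.sin(r)]);t=np.array([-u[1],u[0]])
    d=P+62*u-t*17-p
    print("%.0f: x %.1f y %.1f turn %.1f"%(a,d[0]*c+d[1]*n,d[0]*n-d[1]*c,-(a+90-np.degrees(yw))))
```

```text
t11.52 pos [623.8  95.9  35.6] yaw 107.16 F [-0.4 -0.2  0.7] op 0.006 grip 0.0
move x -0.9 y -0.1 z 0.6 turn 0.2
17: x 15.8 y -0.2 turn 0.2
23: x 22.3 y 1.2 turn -5.8
29: x 29.0 y 2.0 turn -11.8
35: x 35.7 y 2.1 turn -17.8
41: x 42.4 y 1.4 turn -23.8
47: x 49.0 y 0.1 turn -29.8
53: x 55.4 y -1.9 turn -35.8
59: x 61.6 y -4.6 turn -41.8
65: x 67.5 y -7.9 turn -47.8
71: x 73.0 y -11.9 turn -53.8
77: x 78.0 y -16.3 turn -59.8
83: x 82.5 y -21.3 turn -65.8
88: x 86.0 y -25.9 turn -71.0
90: x 86.8 y -27.2 turn -72.3
91: x 87.7 y -28.6 turn -73.8
```

>>> step_arm(plan=[[[10,0,0,0,-1],[16,0,0,0,-1],[22.3,1.2,0,-5.8,-1],[29,2,0,-11.8,-1],[35.7,2.1,0,-17.8,-1],[42.4,1.4,0,-23.8,-1],[49,0,0,-29.8,-1],[55.4,-1.9,0,-35.8,-1]]])

```text
t: 12.18
eef_pos: [606.3, 148.3, 36.7]
tcp_rot: [3.141, 0.002, 2.501]
ft_force: [1.6, -4.8, 0.6]
opening: 0.009
grip_force: 2.2
```

```bash
cat > arc.py <<'E'
from h import *
import sys
go(0,0,35,107)
s=env.state();p=s["eef_pos"][:2];yw=s["tcp_rot"][2];c,n=np.cos(yw),np.sin(yw);P=np.array([554.7,109.])
for a in map(float,sys.argv[1:]):
    r=np.radians(a);u=np.array([np.cos(r),np.sin(r)]);t=np.array([-u[1],u[0]])
    d=P+62*u-t*17-p
    print("%.0f: x %.1f y %.1f turn %.1f"%(a,d[0]*c+d[1]*n,d[0]*n-d[1]*c,-(a+90-np.degrees(yw))))
E
python3 arc.py 59 65 71 77 82 86 88.2 90 91
```

```text
t12.18 pos [606.3 148.3  36.7] yaw 143.28 F [ 1.6 -4.8  0.6] op 0.009 grip 2.2
move x 397.3 y -481.3 z 1.7 turn 36.3
59: x 7.1 y 1.1 turn -5.7
65: x 13.8 y 1.9 turn -11.7
71: x 20.5 y 1.9 turn -17.7
77: x 27.2 y 1.3 turn -23.7
82: x 32.7 y 0.2 turn -28.7
86: x 37.1 y -1.0 turn -32.7
88: x 39.4 y -1.7 turn -34.9
90: x 41.3 y -2.4 turn -36.7
91: x 42.4 y -2.9 turn -37.7
```

Contact is made, about 5 N. Continuing the arc.

>>> step_arm(plan=[[[7,1,0,-5.7,-1],[13.8,1.9,0,-11.7,-1],[20.5,1.9,0,-17.7,-1],[27.2,1.3,0,-23.7,-1],[32.7,0.2,0,-28.7,-1],[36,-0.7,0,-31.7,-1],[36,-0.7,0,-31.7,-1]]])

```text
t: 12.77
eef_pos: [577.5, 169.7, 36.9]
tcp_rot: [3.141, 0.004, 3.053]
ft_force: [3.2, -3.7, -1.2]
opening: 0.004
grip_force: 1.4
```

```bash
python3 arc.py 85 86 87 88.2 89 90 91 92
```

```text
t12.77 pos [577.5 169.7  36.9] yaw 174.9 F [ 3.2 -3.7 -1.2] op 0.004 grip 1.4
move x 560.2 y -220.3 z 1.9 turn 67.9
85: x 0.5 y -0.4 turn -0.1
86: x 1.5 y -0.1 turn -1.1
87: x 2.6 y 0.1 turn -2.1
88: x 3.9 y 0.4 turn -3.3
89: x 4.8 y 0.6 turn -4.1
90: x 5.9 y 0.8 turn -5.1
91: x 7.0 y 1.0 turn -6.1
92: x 8.1 y 1.2 turn -7.1
```

>>> step_arm(plan=[[[1,0,0,-1,-1],[2,0,0,-2,-1],[3,0,0,-3,-1],[4,0,0,-3.3,-1],[4,0,0,-3.3,-1]]])

```text
t: 13.18
eef_pos: [576.8, 170.2, 37.2]
tcp_rot: [3.14, 0.011, 3.106]
ft_force: [16.3, -1.0, -5.6]
opening: 0.006
grip_force: 7.7
```

>>> step_arm(plan=[[[1,0,0,0,-1],[2,0,0,0,-1],[2,0,0,0,-1]]])

```text
t: 13.43
eef_pos: [576.6, 170.3, 37.4]
tcp_rot: [3.139, 0.014, 3.106]
ft_force: [22.8, -0.4, -9.4]
opening: 0.006
grip_force: 11.2
```

It hardly moves at 23 N, so this is the stop. One more small press, then I retreat and look.

>>> step_arm(plan=[[[2,0,0,0,-1],[2,0,0,0,-1],[2,0,0,0,-1]]])

```text
t: 13.68
eef_pos: [576.3, 170.2, 37.6]
tcp_rot: [3.139, 0.018, 3.106]
ft_force: [30.4, -3.4, -14.0]
opening: 0.004
grip_force: 14.5
```

>>> step_arm(plan=[[[-8,0,0,0,-1],[-20,0,0,0,-1],[-30,0,-20,0,-1],[-40,0,-50,0,-1],[-40,0,-85,0,-1],[-40,0,-110,0,-1],[-40,0,-110,0,-1]]])

```text
t: 14.27
eef_pos: [610.5, 169.1, 151.6]
tcp_rot: [3.14, 0.009, 3.106]
ft_force: [0.1, 0.7, 0.5]
opening: 0.005
grip_force: 0.0
```

>>> step_arm(plan=[[[0,-35,0,0,-1],[0,-75,0,0,-1],[0,-115,0,0,-1],[0,-155,0,0,-1],[0,-195,0,0,-1],[0,-230,0,0,-1],[0,-250,0,0,-1],[0,-250,0,0,-1]]])

```text
t: 14.93
eef_pos: [599.4, -84.9, 145.6]
tcp_rot: [-3.141, 0.0, 3.102]
ft_force: [0.0, 0.1, 0.3]
opening: 0.006
grip_force: 0.0
```

Run:
```python
from h import *
t=env.read_camera("top");go(0,0,0,0)
cv2.imwrite('pics/f.png',cv2.resize(np.hstack([t[180:310,220:400],env.read_camera('scene')[110:240,150:330]]),None,fx=2.2,fy=2.2,interpolation=2))
```

```text
t14.98 pos [599.5 -82.9 145.6] yaw 177.79 F [0.4 0.8 0.5] op 0.006 grip 0.0
move x 602.2 y 59.8 z 145.6 turn 177.8
```

View pics/f.png

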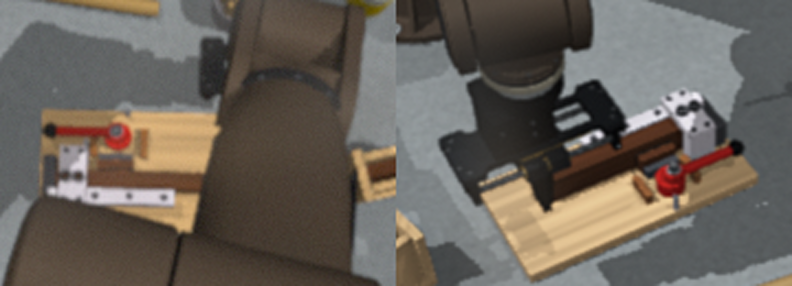

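The lever now lies along the feed direction, knob (50,130) and hub (118,135), with the rail against the fence. I'll check its angle against the bed edge.

Run:
```python
from h import *
im=env.read_camera("top");h=cv2.cvtColor(im,cv2.COLOR_BGR2HSV);H,S,V=cv2.split(h)
red=((H<8)|(H>172))&(S>130);red[:225]=0;red[255:]=0;red[:,:243]=0;red[:,265:]=0
ys,xs=np.nonzero(red);w=ray("top",np.c_[xs,ys],46)[:,:2].astype(np.float32)
v=cv2.fitLine(w,2,0,.01,.01).ravel();print(len(xs),v,np.degrees(np.arctan2(v[1],v[0]))%180)
```

```text
77 [1.6674299e-02 9.9986100e-01 5.5788727e+02 1.6080257e+02] 89.044586
```

```bash
python3 -c "
from cell import env
print(env.job_done())"
```

```text
the job is handed in; nothing more can be done
None
```

I laid the upper rail along the fence, pushed it home against the end stop, clamped it with the cam lever at its stop, and handed the job in at about 15 s with the arm clear. No verdict came back. I judged the rail home by the push force (about 25 N) and the lever by its measured angle (about 90°).

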